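Jack up the bench sander and hold it

TASK

The rests under the left edge of the small bench sander need a packing piece. Carry the little blue jack to the sander and stand it flat on the bench with its saddle centred under the yellow-marked lift pad, let go of it, then press the red pad of its pump handle all the way down with the fingers so that the jack lifts the sander off its two rests. Finish while still holding the handle fully down, for the sander sinks back if it is released; do not push or lift the sander itself with the robot, and leave the other things on the bench where they are.

Things in the scene. Friction and masses are not known exactly. Their poses are not given: they have to be found in the camera images.
- jack: The loose blue jack, about 0.7 kg: a flat base 60 mm wide (its x) and 222 mm long (its y, from y = -84 to +138 mm), 12 mm thick, with rubber soles. Origin on the underside, below the carrying grip; z up. The saddle is at y = -65 mm, the pump handle points to +y.
- jack_grip (a point): Centre of the jack's black carrying grip: an upright block 22 mm thick (jack x), 42 mm long (jack y), from 54 to 90 mm above the bench; this point is 68 mm above the jack's underside, near its centre of mass. Grip it across the 22 mm, fingers closing along the jack's x. The raised handle's red end, 109 mm behind it, reaches 90 mm high.
- saddle_top (a point): Centre of the top face of the jack's round saddle (36 mm across): 66 mm above the jack's underside while the handle is up. It rises straight up by 26 mm when the handle is pressed fully down.
- press_pad (a point): Centre of the top face of the red press pad (44 x 42 x 14 mm) at the handle's end. Hinge: jack y = +36 mm, 30 mm above the underside. Handle up: this point is at jack y = +108, 77 mm high, and slopes 0.5 rad; fully down: y = +122, 37 mm high, level. It goes down along that arc, 86 mm from the hinge. Spring and load push it back up with about 5 to 8 N.
- handle (a joint): Pump handle angle (rad): 0 = up (at rest), 0.5 = fully down against its stop. The saddle's rise is 0.052 m per rad.
- lift_pad (a point): Centre of the underside of the sander's yellow lift pad (disc 36 mm across), 76 mm above the bench: the jack's saddle passes below with 10 mm to spare. It is under a lug 40 mm wide that sticks out to the left of the sander; a yellow dot on top of the lug marks it too. Axes: +y points along the lug, away from the sander, x along the sander's edge. The lug ends 22 mm beyond this point.
- sander (a joint): Tilt of the sander about its right-hand hinge (rad): 0 = resting on its two rests; about 0.10 when the jack is fully raised below the pad. It falls back to 0 by its own weight (about 4 to 6 N at the pad).
- sander_stand: The sander's fixed stand, 124 mm wide (x); origin on the bench straight below the lift pad's place at rest, axes as for the lift pad. Its two rests begin 55 mm from the origin towards -y, the machine (up to 0.19 m high) 70 mm. The jack fits in with its y axis along this y axis, saddle towards the sander, handle pointing away from it.
- jar: Bystander: black jar, 68 mm across, 86 mm high; origin under its centre.
- block: Bystander: cork sanding block, 58 x 105 x 34 mm; origin under its centre.
- tape: Bystander: roll of masking tape lying flat, 98 mm across, 25 mm high; origin under its centre.
- glue: Bystander: white glue bottle, 48 mm across, 139 mm high; origin under its centre.
- plane_post (a point): Top of the fixed gallows stand of a wooden toy plane (0.20 m high), between the jack's first place and the sander. Arm and hanging plane reach 0.2 m from this point towards the robot (-x) and 90 mm to either side in y, more than 0.11 m high; the 12 mm thick foot reaches 60 mm beyond it in +x. Go round on its far side, or over it.

How it is judged:
By the outcome, as a careful person would: the job done as asked, in the order asked, and still so for the second after the job is handed in, while the arm keeps its last pose, push and grip.
It also fails if it takes over 64 s, if anything falls off the work surface, if the arm or the gripper's body presses on something with over 40 N, if the wrist force passes 120 N, or if a joint passes its speed limit or range.

ROBOT

A 7-joint arm with a two-finger parallel gripper is mounted at the origin on a cart in front of the work surface, level with it; the furniture and walls round the work are solid. World frame = base frame: x ahead of the robot, y to its left, z up, the work surface at z = 0. Lengths are in m, angles in rad, forces in N, time in s.
With the tool pointing down it reaches from about 0.4 to 0.85 m from the base axis. Payload 10.4 kg.
Tool frame: the origin (TCP) lies between the finger pads; the fingertips stand 11 mm ahead of it and the grasp point (between the pads) lies 8 mm behind it; z points along the fingers, y is the direction in which the jaws open and shut (so a half turn about z gives the same grasp; the last joint's range is limited). The gripper opens to 87 mm and grips with 3 to 60 N. Pads are 19 mm wide; open, the fingers measure 117 mm over their backs; the gripper's body (75 mm by 190 mm) begins 51 mm behind the grasp point.
Start: joints at [1.18, 0.332, -0.065, 1.46, 0.022, 1.35, -0.088], TCP at [0.225, -0.583, 0.195] pointing down, gripper open.
Joint ranges: [-2.6, 2.6], [-0.5, 2.12], [-1.47, 1.34], [0.16, 2.42], [-1.27, 4.41], [0.06, 2.06], [-2.6, 2.6]. Speed limits (rad/s): [2.22, 2.22, 2.79, 2.79, 3.14, 3.14, 3.14].

INTERFACE

Orientations are given as a unit quaternion [x, y, z, w].
In Python, from bench import r, eyes gives the robot as it stands.
- The arm moves only by the shell command python3 -m inch 'ROWS' [FORCE]. ROWS is a JSON object of lists of equal length, an entry for each row: "translation": the shift along the world's x, y, z scaled (see below), a list of three; "rot": the turn, a rotation vector about the world's x, y, z scaled (see below), a list of three; "jaw": the finger opening in mm, from 0 to 87. In form: {"translation": [[tx, ty, tz], ...], "rot": [[ax, ay, az], ...], "jaw": [jaw, ...]}. A call has 1 to 20 rows; each row is the pose to reach, as a shift and turn from the pose measured when the call began; what a row does not reach only later rows make up. The controller multiplies each number of a shift by 100 mm and each number of a turn by 60 degrees. A row lasts 1/10 s, in which the tool goes at most 50 mm and 8.59 degrees, less where a joint would pass 70% of its speed; a pose out of reach is approached as far as the arm can. A call with a number of a shift or a turn outside -1 to 1 is refused whole. A call with a gripper value outside its range is refused whole. The fingers move at their own pace and stop on an object; FORCE is the grip in N (left out, the last holds). Time passes only in rows, so rows that repeat a pose let the fingers close. It gives the time, the measured TCP pose, the force and the opening at its end, in the units of the state.
- r.read_state(): the state, without advancing time (a new reading comes with each control period).
- eyes.camera(name): name is "scene" or "top" or "wrist"; returns the picture (480x640x3 uint8, blue, green, red); there is no depth.
- eyes.calibration(name): a dict with "fx", "fy", "cx", "cy" (pixels), "distortion" ([k1, k2, p1, p2, k3] as OpenCV has them; the pictures are not rectified), "R" (3x3) and "t" (3): a world point X has camera coordinates R X + t; the wrist camera has in their place "hand_eye" (4x4, takes a point from camera to tool coordinates, whose origin is the TCP and whose axes are the flange's). Camera axes: x right, y down, z forward; pixel columns grow to the right and rows downward; lengths in m; the calibration is good to about 2 mm. A picture is of the moment at which its call begins: read the wrist's pose just before it. calibration takes no time and is no camera call.
- r.close_job(): hands the job in, once; it reports no verdict.
The state is a dict: "time": time; "joint_positions": joint angles; "joint_vel": joint speeds; "joint_torque": joint torques, N m; "ee_pos": TCP position; "eef_rot": TCP orientation; "ft_force": force on the tool from outside, world axes, zero at the start; "torque": the same for the moment, N m; "width": finger opening in m.
Only numpy, scipy, OpenCV 4.12 (cv2) and the standard library are available. Lean on these libraries where they do the work, as an engineer would, in place of code of your own. Each camera call takes 0.05 s, during which the arm holds its last target. There are 200 camera calls.

## Working session

There is one attempt and no reset: what is moved stays moved. The work goes in short steps, Python scripts to look and compute and a shell command to move; the robot and the scene stay as the last step left them, time stands still between calls to the robot, and variables do not carry over. Pictures are saved under pics/ and viewed, about 8 in all and at most 12, crops included, and the job is handed in when it is done.

```bash
ls; mkdir -p pics; python3 - <<'E'
from bench import r,eyes
import cv2,numpy as np
print(r.read_state())
for n in("scene","top","wrist"):
    cv2.imwrite(f"pics/{n}0.png",eyes.camera(n)); print(n,eyes.calibration(n))
E
```

```text
pics
{'time': 0.0, 'joint_positions': array([ 1.18040022,  0.3328946 , -0.06467108,  1.46094917,  0.02161266,
        1.34990913, -0.08847451]), 'joint_vel': array([-0.0007274 , -0.00017911, -0.00161607, -0.00202019,  0.00152751,
       -0.0006045 , -0.00152042]), 'joint_torque': array([-1.34757254e-03, -6.23265481e+01,  2.39233766e-02, -3.89903283e+01,
       -6.13787281e-02,  3.97756754e-02,  1.17194736e-04]), 'ee_pos': array([ 0.2245398 , -0.58280656,  0.19453596]), 'eef_rot': array([ 9.83136070e-01,  1.82874087e-01, -1.77889053e-04, -7.10364176e-04]), 'ft_force': array([ 0.50959322,  0.77311596, -0.39523919]), 'torque': array([-0.03528913, -0.0162359 ,  0.00169568]), 'width': 0.08714720916645241}
scene {'fx': 523.8901764698848, 'fy': 523.8901764698848, 'cx': 316.04587420434376, 'cy': 237.90364526807133, 'distortion': array([0.03147298, 0.        , 0.        , 0.        , 0.        ]), 'R': array([[-0.89554622, -0.44488157, -0.00879491],
       [-0.21747126,  0.45484229, -0.86361146],
       [ 0.38820512, -0.77149134, -0.50408125]]), 't': array([0.51056372, 0.20031131, 1.35605997]
[... 279 characters left out ...]
1,  9.22225911e-03, -1.83371753e-01],
       [ 1.83378559e-01, -1.09360904e-04, -9.83042365e-01]]), 't': array([0.08259924, 0.51877968, 1.62291778])}
wrist {'fx': 392.8030629254101, 'fy': 392.8030629254101, 'cx': 317.67515938339585, 'cy': 243.71756103782604, 'distortion': array([-0.04717327,  0.        ,  0.        ,  0.        ,  0.        ]), 'hand_eye': array([[ 9.44084840e-04, -9.55620274e-01, -2.94599730e-01,
         8.14142025e-02],
       [ 9.99999522e-01,  8.27755583e-04,  5.19567252e-04,
         8.71414089e-05],
       [-2.52652428e-04, -2.94600080e-01,  9.55620599e-01,
        -1.89561046e-01],
       [ 0.00000000e+00,  0.00000000e+00,  0.00000000e+00,
         1.00000000e+00]])}
```

View pics/top0.png

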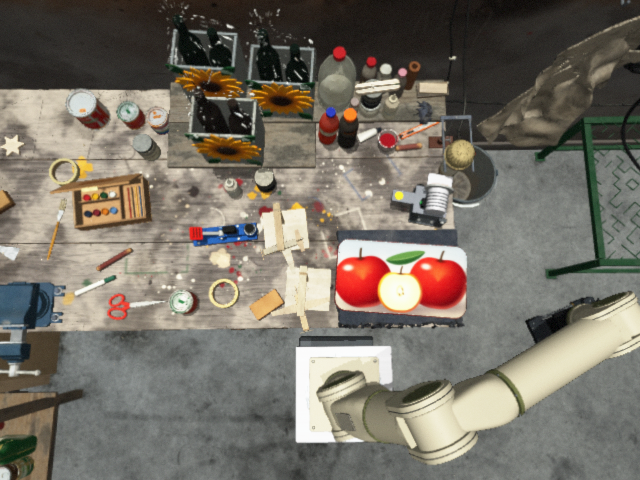

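View pics/scene0.png

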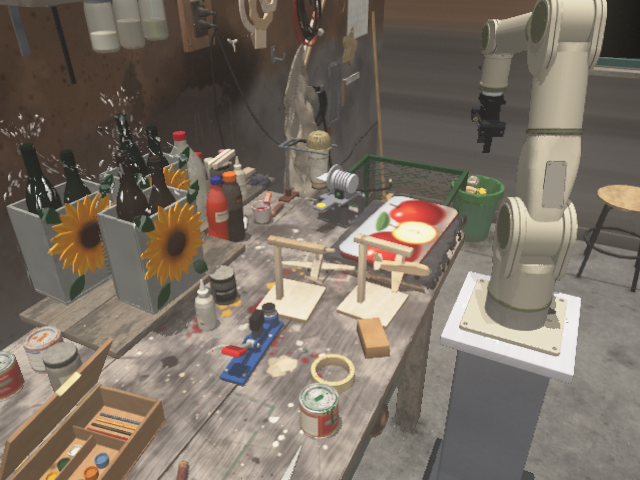

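Top view: jack at about (225,234) with its red pad at (196,234), pointing left (+y). The sander's yellow dot is at (398,196), also with its lug pointing left. The plane stands are at (285,230) and (307,290). Scene view: jack at (255,345) and sander at (335,195). I'll crop both.

```bash
cat > h.py <<'E'
import cv2,numpy as np
from bench import r,eyes
from scipy.spatial.transform import Rotation as Ro
def cam(n,st=None):
    c=eyes.calibration(n);K=np.array([[c['fx'],0,c['cx']],[0,c['fy'],c['cy']],[0,0,1]]);D=np.array(c['distortion'])
    if n=='wrist':
        st=st or r.read_state();T=np.eye(4);T[:3,:3]=Ro.from_quat(st['eef_rot']).as_matrix();T[:3,3]=st['ee_pos']
        W=np.linalg.inv(T@c['hand_eye']);return K,D,W[:3,:3],W[:3,3]
    return K,D,np.array(c['R']),np.array(c['t'])
def ray(C,p):
    K,D,R,t=C;u=cv2.undistortPoints(np.array([[p]],float),K,D)[0,0]
    d=R.T@np.array([u[0],u[1],1]);return -R.T@t,d/np.linalg.norm(d)
def onz(C,p,z):
    o,d=ray(C,p);return o+d*(z-o[2])/d[2]
def tri(*cp):
    A=np.zeros((3,3));b=np.zeros(3)
    for C,p in cp:
        o,d=ray(C,p);P=np.eye(3)-np.outer(d,d);A+=P;b+=P@o
    X=np.linalg.solve(A,b);res=[np.linalg.norm(np.cross(X-ray(C,p)[0],ray(C,p)[1])) for C,p in cp]
    return X,np.array(res)
def proj(C,X):
    K,D,R,t=C;return cv2.projectPoints(np.array([X],float),cv2.Rodrigues(R)[0],t,K,D)[0][0,0]
def blobs(im,lo,hi,amin=15,roi=None):
    h=cv2.cvtColor(im,cv2.COLOR_BGR2HSV);m=cv2.inRange(h,lo,hi)
    if roi:
        k=np.zeros_like(m);x0,y0,x1,y1=roi;k[y0:y1,x0:x1]=255;m&=k
    n,l,s,c=cv2.connectedComponentsWithStats(m)
    return [(c[i].round(1),s[i]) for i in range(1,n) if s[i,4]>=amin],l
E
python3 - <<'E'
from h import *
t=cv2.imread('pics/top0.png');s=cv2.imread('pics/scene0.png')
for n,im,rs in(('top',t,[(180,170,320,330),(370,160,470,230)]),('scene',s,[(200,270,300,400),(300,150,370,220)])):
    for q in rs:
        print(n,'RED',blobs(im,(0,150,100),(8,255,255),15,q)[0]);print(n,'YEL',blobs(im,(22,120,130),(34,255,255),8,q)[0]);print(n,'BLU',blobs(im,(100,130,60),(125,255,255),30,q)[0])
f=lambda im,a,b,c,d,w,h:cv2.resize(im[b:d,a:c],(w,h),interpolation=cv2.INTER_CUBIC)
A=np.hstack([f(t,180,160,340,280,400,300),f(t,370,165,470,240,400,300)])
B=np.hstack([f(s,190,290,310,390,400,300)[:, :],f(s,290,150,390,225,400,300)])
cv2.imwrite('pics/c0.png',np.vstack([A,B]))
E
```

```text
top RED [(array([195.1, 232.6]), array([189, 227,  13,  13, 145], dtype=int32))]
top YEL [(array([251.6, 195.1]), array([249, 193,   6,   5,  14], dtype=int32)), (array([296.6, 205.9]), array([293, 203,   8,   6,  34], dtype=int32))]
top BLU [(array([228.8, 236.7]), array([200, 224,  57,  21, 449], dtype=int32)), (array([211.9, 228.7]), array([203, 227,  20,   4,  57], dtype=int32))]
top RED []
top YEL [(array([398.5, 195.2]), array([395, 192,   8,   8,  55], dtype=int32))]
top BLU []
scene RED [(array([232.6, 350.9]), array([222, 346,  24,  11, 164], dtype=int32))]
scene YEL []
scene BLU [(array([253.4, 359.1]), array([247, 353,  14,  14,  91], dtype=int32)), (array([232.2, 377.5]), array([221, 373,  24,  10,  90], dtype=int32))]
scene RED []
scene YEL [(array([320.7, 204.9]), array([317, 203,   8,   4,  23], dtype=int32))]
scene BLU []
```

View pics/c0.png

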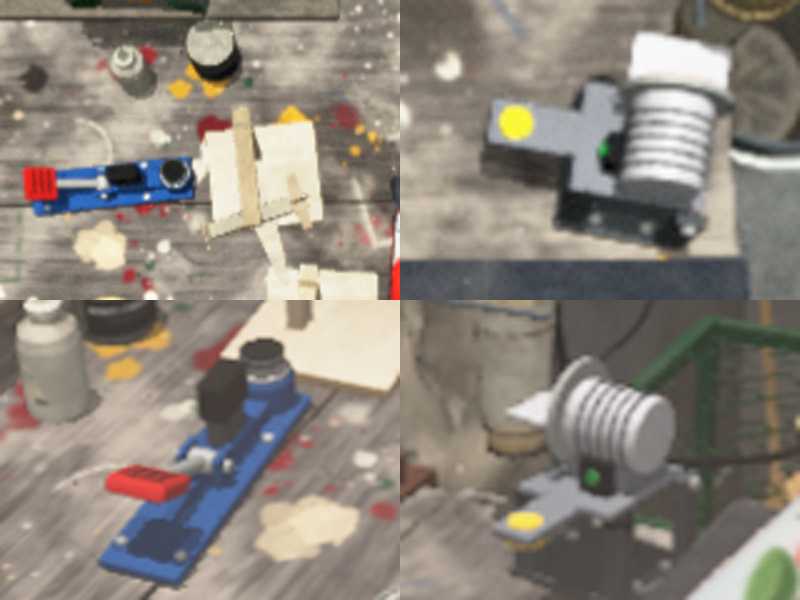

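Crop: red pad, grip top, saddle and yellow dot are all clear in both views. In full-image pixels the grip top is at top (230,228.8) / scene (256.6,314.3), and the saddle at top (250,228.8) / scene (268.6,305.7).

```bash
python3 - <<'E'
from h import *
T=cam('top');S=cam('scene')
np.set_printoptions(precision=4,suppress=True)
P={'red':((195.1,232.6),(232.6,350.9)),'grip_top':((230,228.8),(256.6,314.3)),'saddle':((250,228.8),(268.6,305.7)),'dot':((398.5,195.2),(320.7,204.5))}
X={}
for k,(a,b) in P.items(): X[k]=tri((T,a),(S,b));print(k,*X[k])
# single-plane
print('top planes: red',onz(T,P['red'][0],.077),'grip',onz(T,P['grip_top'][0],.09),'sad',onz(T,P['saddle'][0],.066))
print('scene planes: red',onz(S,P['red'][1],.077),'grip',onz(S,P['grip_top'][1],.09),'sad',onz(S,P['saddle'][1],.066))
# post: top-view arm ends at crop (245,110),(250,225)
for p in((278,204),(280,250)):print('post/arm z.2',onz(T,p,.2))
# sander edge direction & lug: crop2 scale 4: lug corners
for p in((490,100),(487,142),(575,112),(570,160)):
    q=(370+(p[0]-400)/4,165+p[1]/4);print('lug',onz(T,q,X['dot'][0][2]))
for n,p in(('glue',(231.5,186)),('jar',(265,181))):print(n,onz(T,p,.1))
E
```

```text
red [0.5286 0.4907 0.0714] [0.0005 0.0005]
grip_top [0.5389 0.3728 0.0838] [0.0014 0.0014]
saddle [0.5436 0.3098 0.0634] [0.0027 0.0027]
dot [ 0.6458 -0.1906  0.0946] [0.0011 0.0011]
top planes: red [0.5271 0.489  0.077 ] grip [0.5363 0.371  0.09  ] sad [0.5406 0.3083 0.066 ]
scene planes: red [0.5252 0.4957 0.077 ] grip [0.5359 0.3794 0.09  ] sad [0.5447 0.3129 0.066 ]
post/arm z.2 [0.5916 0.2033 0.2   ]
post/arm z.2 [0.4464 0.1964 0.2   ]
lug [ 0.663  -0.1715  0.0946]
lug [ 0.6267 -0.1678  0.0946]
lug [ 0.6518 -0.2421  0.0946]
lug [ 0.6105 -0.2362  0.0946]
glue [0.6804 0.3676 0.1   ]
jar [0.6968 0.2558 0.1   ]
```

```bash
python3 -m inch '{"translation":[[0.2,0.25,0.5],[0.4,0.5,0.8],[0.6,0.8,0.85],[0.6,0.8,0.85]],"rot":[[0,0,0.1],[0,0,0.2],[0,0,0.2],[0,0,0.2]],"jaw":[87,87,87,87]}'
python3 -m inch '{"translation":[[0.3,0.33,0],[0.6,0.67,0],[0.9,1,0],[0.9,1,0]],"rot":[[0,0,0.1],[0,0,0.2],[0,0,0.2],[0,0,0.2]],"jaw":[87,87,87,87]}'
python3 -m inch '{"translation":[[0.3,0.33,0],[0.6,0.67,0],[0.9,1,0],[0.9,1,0]],"rot":[[0,0,0.1],[0,0,0.2],[0,0,0.2],[0,0,0.2]],"jaw":[87,87,87,87]}'
python3 -m inch '{"translation":[[0.3,0.33,0],[0.6,0.67,0],[0.9,1,0],[0.9,1,0]],"rot":[[0,0,0.1],[0,0,0.2],[0,0,0.2],[0,0,0.2]],"jaw":[87,87,87,87]}'
```

```text
time: 0.55
ee_pos: [0.2895, -0.4994, 0.2822]
eef_rot: [0.958, 0.288, 0.001, 0.001]
ft_force: [0.4, -0.2, -0.5]
width: 0.087
time: 0.95
ee_pos: [0.3843, -0.3939, 0.282]
eef_rot: [0.92, 0.391, 0.003, 0.0]
ft_force: [0.1, -0.1, 0.4]
width: 0.0869
time: 1.35
ee_pos: [0.4779, -0.2881, 0.2815]
eef_rot: [0.872, 0.489, 0.004, -0.001]
ft_force: [0.3, -0.3, 0.7]
width: 0.0872
time: 1.75
ee_pos: [0.5706, -0.1822, 0.2805]
eef_rot: [0.814, 0.581, 0.004, -0.003]
ft_force: [-0.7, 0.1, -0.3]
width: 0.0875
```

```bash
python3 -m inch '{"translation":[[0.35,0.4,0],[0.7,0.8,0],[0.7,0.8,0],[0.7,0.8,0]],"rot":[[0,0,0.1],[0,0,0.15],[0,0,0.15],[0,0,0.15]],"jaw":[87,87,87,87]}'
python3 - <<'E'
from h import *
st=r.read_state();im=eyes.camera('wrist');cv2.imwrite('pics/w1.png',im);import pickle;pickle.dump(st,open('st1.pkl','wb'))
h=blobs(im,(22,120,130),(34,255,255),30)[0];C=cam('wrist',st)
for b in h:print(b,onz(C,b[0],.09),'tri',tri((C,b[0]),(cam('top'),(398.5,195.2)),(cam('scene'),(320.7,204.5))))
E
```

```text
time: 2.15
ee_pos: [0.6411, -0.1007, 0.2792]
eef_rot: [0.765, 0.644, 0.004, -0.004]
ft_force: [0.3, 0.0, 0.1]
width: 0.0873
(array([262.9,  76. ]), array([259,  73,   9,   7,  49], dtype=int32)) [0.61367278 0.03049762 0.09      ] tri (array([ 0.60930332, -0.0757598 ,  0.19022696]), array([0.0927853, 0.0978103, 0.0359447]))
(array([339.6, 295.9]), array([327, 283,  22,  24, 312], dtype=int32)) [ 0.64846419 -0.19377189  0.09      ] tri (array([ 0.64706164, -0.19165047,  0.09360673]), array([0.00153497, 0.00201879, 0.00058831]))
```

View pics/w1.png

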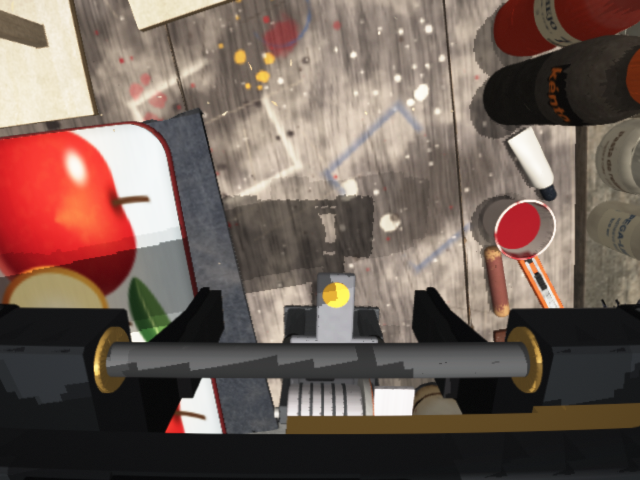

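The lug is seen from above: yellow dot at (337,295), lug front edge at row 275, sides at columns ~318 and ~355. Next I'll get the lug direction.

```bash
python3 - <<'E'
from h import *
import pickle
st=pickle.load(open('st1.pkl','rb'));C=cam('wrist',st);im=cv2.imread('pics/w1.png')
x0,y0,x1,y1=270,255,400,345
g=cv2.cvtColor(im,cv2.COLOR_BGR2GRAY)[y0:y1,x0:x1]
L=cv2.createLineSegmentDetector(0).detect(g)[0][:,0]+[x0,y0,x0,y0]
for l in L:
    if np.hypot(l[2]-l[0],l[3]-l[1])<14:continue
    a,b=onz(C,l[:2],.093),onz(C,l[2:],.093);d=b-a
    print(l.round(1),a[:2].round(4),b[:2].round(4),'ang',round((np.degrees(np.arctan2(d[1],d[0]))+180)%180,1),'len',round(np.hypot(*d[:2]),4))
h=cv2.cvtColor(im,cv2.COLOR_BGR2HSV)
m=cv2.inRange(h,(20,100,60),(36,255,255));k=np.zeros_like(m);k[270:320,315:360]=1;m*=k
p=np.argwhere(m)[:,::-1].astype(np.float32);c,rad=cv2.minEnclosingCircle(p);print(c,rad,p.mean(0),onz(C,c,.0935),onz(C,p.mean(0),.0935))
E
```

```text
[283.5 343.1 283.9 303.1] [ 0.5799 -0.2372] [ 0.5897 -0.1907] ang 78.1 len 0.0475
[284.3 304.8 309.4 305.2] [ 0.5898 -0.1926] [ 0.6156 -0.1975] ang 169.2 len 0.0263
[291.9 342.3 375.6 342.4] [ 0.5891 -0.2377] [ 0.6786 -0.2534] ang 170.1 len 0.0909
[352.7 339.3 351.6 288.2] [ 0.6546 -0.2453] [ 0.6621 -0.1859] ang 82.8 len 0.0599
[318.5 279.4 315.7 340.6] [ 0.63   -0.1705] [ 0.6149 -0.24  ] ang 77.7 len 0.0711
[376.4 307.2 378.3 323.3] [ 0.6847 -0.2119] [ 0.6843 -0.2309] ang 88.9 len 0.019
[378.6 323.9 383.5 341.8] [ 0.6846 -0.2317] [ 0.6872 -0.2541] ang 96.6 len 0.0225
[354.3 305.7 376.9 306.4] [ 0.662  -0.2062] [ 0.6853 -0.211 ] ang 168.2 len 0.0238
[374.4 337.5 353.1 337.8] [ 0.678  -0.2473] [ 0.6553 -0.2436] ang 170.9 len 0.023
[330.  276.1 338.3 296.8] [ 0.6422 -0.169 ] [ 0.647  -0.1932] ang 101.3 len 0.0247
[369.1 256.  349.1 262.1] [ 0.6847 -0.1543] [ 0.6637 -0.1573] ang 8.2 len 0.0211
[353.1 276.  330.6 274. ] [ 0.6656 -0.1728] [ 0.6432 -0.1667] ang 164.8 len 0.0233
[315.7 337.3 293.  336.4] [ 0.6156 -0.2361] [ 0.5917 -0.2309] ang 167.8 len 0.0245
[310.2 303.4 306.6 283.6] [ 0.
[... 314 characters left out ...]
2.5 311. ] [ 0.5831 -0.1809] [ 0.576  -0.1976] ang 66.9 len 0.0181
[381.  258.  386.4 276.7] [ 0.6963 -0.1584] [ 0.6992 -0.1794] ang 97.9 len 0.0212
[391.4 294.1 399.2 319. ] [ 0.702  -0.1997] [ 0.707  -0.2298] ang 99.3 len 0.0305
[376.9 290.6 371.1 260.3] [ 0.6876 -0.1932] [ 0.6861 -0.1591] ang 92.6 len 0.0341
[375.3 259.2 381.  289.1] [ 0.6904 -0.1587] [ 0.692  -0.1922] ang 92.7 len 0.0335
[362.  278.1 366.1 293. ] [ 0.6743 -0.1767] [ 0.6761 -0.1939] ang 96.1 len 0.0173
[304.4 316.9 304.4 331.9] [ 0.608 -0.21 ] [ 0.6048 -0.2275] ang 79.6 len 0.0179
(335.3461608886719, 294.5) 13.430276870727539 [335.69583 294.6464 ] [ 0.64440924 -0.18987661  0.0935    ] [ 0.64474151 -0.19010192  0.0935    ]
```

Sander yaw about -10°, pad at (0.645,-0.190). Next, over to the jack.

```bash
python3 -m inch '{"translation":[[-0.05,0.5,0],[-0.1,1,0],[-0.1,1,0]],"rot":[[0,0,0.06],[0,0,0.06],[0,0,0.06]],"jaw":[87,87,87]}'
python3 -m inch '{"translation":[[-0.1,0.5,0],[-0.2,1,0],[-0.2,1,0]],"rot":[[0,0,0.06],[0,0,0.06],[0,0,0.06]],"jaw":[87,87,87]}'
python3 -m inch '{"translation":[[-0.1,0.5,0],[-0.2,1,0],[-0.2,1,0]],"rot":[[0,0,0.06],[0,0,0.06],[0,0,0.06]],"jaw":[87,87,87]}'
python3 -m inch '{"translation":[[-0.1,0.5,0],[-0.2,1,0],[-0.2,1,0]],"rot":[[0,0,0.05],[0,0,0.05],[0,0,0.05]],"jaw":[87,87,87]}'
python3 -m inch '{"translation":[[-0.15,0.35,0],[-0.3,0.65,-0.3],[-0.3,0.7,-0.3],[-0.3,0.7,-0.3]],"rot":[[0,0,0.03],[0,0,0.03],[0,0,0.03],[0,0,0.03]],"jaw":[87,87,87,87]}'
python3 - <<'E'
from h import *
st=r.read_state();im=eyes.camera('wrist');cv2.imwrite('pics/w2.png',im);import pickle;pickle.dump(st,open('st2.pkl','wb'))
C=cam('wrist',st)
print(2*np.degrees(np.arctan2(st['eef_rot'][1],st['eef_rot'][0]))-90)
for b in blobs(im,(0,150,100),(8,255,255),100)[0]:print('red',b,tri((C,b[0]),(cam('top'),(195.1,232.6)),(cam('scene'),(232.6,350.9))))
E
```

```text
time: 2.5
ee_pos: [0.6289, 0.0032, 0.2804]
eef_rot: [0.743, 0.669, 0.004, -0.005]
ft_force: [0.1, 0.7, 1.6]
width: 0.087
time: 2.8
ee_pos: [0.607, 0.1079, 0.2811]
eef_rot: [0.72, 0.694, 0.005, -0.005]
ft_force: [0.9, 0.6, 0.6]
width: 0.0869
time: 3.1
ee_pos: [0.5846, 0.2127, 0.2816]
eef_rot: [0.696, 0.718, 0.005, -0.006]
ft_force: [-0.3, 1.0, -0.0]
width: 0.0868
time: 3.4
ee_pos: [0.5619, 0.3171, 0.2816]
eef_rot: [0.675, 0.738, 0.006, -0.007]
ft_force: [-0.0, 0.1, -0.6]
width: 0.0873
time: 3.8
ee_pos: [0.5322, 0.3858, 0.2509]
eef_rot: [0.663, 0.749, 0.005, -0.007]
ft_force: [0.1, -0.5, 0.1]
width: 0.0871
6.93661929586483
red (array([324.6,  98.2]), array([ 301,   75,   49,   49, 1981], dtype=int32)) (array([0.52720544, 0.4911088 , 0.07255101]), array([0.00183807, 0.00121844, 0.00129727]))
```

View pics/w2.png

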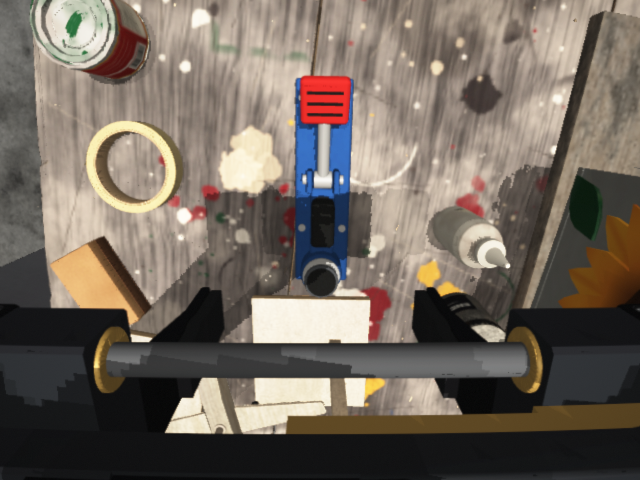

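The jack is seen from above: red pad (325,98), grip block (322,220), saddle (321,277). Next I'll fit its axis and the grip position.

```bash
python3 - <<'E'
from h import *
import pickle
st=pickle.load(open('st2.pkl','rb'));C=cam('wrist',st);im=cv2.imread('pics/w2.png');T=cam('top');S=cam('scene')
x0,y0,x1,y1=285,65,365,300
g=cv2.cvtColor(im,cv2.COLOR_BGR2GRAY)[y0:y1,x0:x1]
L=cv2.createLineSegmentDetector(0).detect(g)[0][:,0]+[x0,y0,x0,y0]
for l in L:
    if np.hypot(l[2]-l[0],l[3]-l[1])<22:continue
    a,b=onz(C,l[:2],.012),onz(C,l[2:],.012);d=b-a
    print(l.round(1),a[:2].round(4),b[:2].round(4),'ang',round((np.degrees(np.arctan2(d[1],d[0]))+180)%180,1))
for z in(.05,.0):print('cam',-C[2].T@C[3])
h=cv2.cvtColor(im,cv2.COLOR_BGR2HSV)
m=cv2.inRange(h,(0,0,0),(180,255,45));k=np.zeros_like(m);k[190:255,300:345]=1;m*=k
n,l,s,c=cv2.connectedComponentsWithStats(m);print([(c[i],s[i]) for i in range(1,n) if s[i,4]>100])
print('saddle z.066',onz(C,(320.5,276),.066),'red z.0745',onz(C,(325.5,99.5),.077))
cv2.imwrite('pics/w2c.png',cv2.resize(im[185:300,280:365],None,fx=7,fy=5,interpolation=cv2.INTER_CUBIC))
E
```

```text
[353.9  73.  349.2 189.4] [0.5523 0.5239] [0.5645 0.4051] ang 95.9
[335.6 295.5 363.1 295.9] [0.5666 0.2784] [0.5991 0.2819] ang 6.1
[349.4 296.9 285.6 297.6] [0.5831 0.2786] [0.508  0.2685] ang 7.7
[293.8 103.3 294.8  79.3] [0.4946 0.487 ] [0.4931 0.5104] ang 93.8
[292.8 194.4 295.1 103.1] [0.5037 0.3921] [0.4959 0.4873] ang 94.7
[326.7 173.2 329.2 121.9] [0.5377 0.4195] [0.5335 0.4729] ang 94.5
[318.6 123.1 318.5 173.1] [0.5226 0.4704] [0.5289 0.4186] ang 96.9
[314.4  75.  351.9  76.5] [0.5125 0.517 ] [0.5508 0.5203] ang 4.9
[341.9  94.6 306.9  94.2] [0.543  0.5016] [0.5071 0.4975] ang 6.4
[340.6 105.6 308.1 105.2] [0.5432 0.4906] [0.5096 0.4869] ang 6.3
[310.6 195.4 333.3 197.2] [0.5233 0.3933] [0.5483 0.3945] ang 2.7
[306.9 101.6 341.9 102.1] [0.5079 0.4903] [0.544  0.4942] ang 6.1
[334.  200.6 336.3 243. ] [0.5496 0.3907] [0.5587 0.3428] ang 100.7
[308.1  90.7 341.9  91. ] [0.5079 0.5011] [0.5425 0.5051] ang 6.5
[308.1 112.2 340.6 112.6] [0.5104 0.4799] [0.5441 0.4837] ang 6.4
[340.6 116.4 308.1 115.7] [0.5447 0.48  ] [0.5108 0.4765] ang 5.9
[293.5 234.4 288.9 285.6] [0.5092 0.3468] [0.5103 0.2842] ang 91.0
[292.9 275.7 296.  234.4] [0.5138 0.2971] [0.5121 0.3472] ang 92.0
[348.8 194.4 347.6 251.9] [0.5648 0.3996] [0.573  0.3338] ang 97.1
[301.6  84.4 301.4 119.4] [0.5006 0.5064] [0.5043 0.472 ] ang 96.2
[297.9 139.4 296.5 186.9] [0.5028 0.4512] [0.5068 0.4008] ang 94.5
[309.9 243.1 310.2 201.9] [0.5288 0.3389] [0.5237 0.3861] ang 96.2
[290.3 153.1 287.2 175.7] [0.4963 0.436 ] [0.4954 0.4117] ang 88.0
[345.6  79.1 304.4  78.6] [0.5447 0.517 ] [0.5028 0.5123] ang 6.4
[345.7 118.1 348.7  81.8] [0.5502 0.4789] [0.5483 0.5148] ang 93.0
cam [0.52319883 0.46351957 0.44185555]
cam [0.52319883 0.46351957 0.44185555]
[(array([322.21212121, 222.03921569]), array([ 311,  197,   24,   50, 1122], dtype=int32))]
saddle z.066 [0.54293357 0.32117377 0.066     ] red z.0745 [0.52627314 0.48997976 0.077     ]
```

View pics/w2c.png

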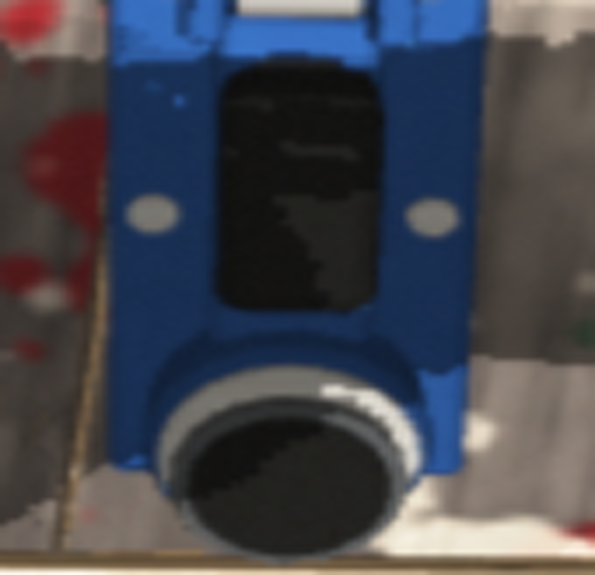

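Crop: grip top face centre at about (322.6,226), saddle at (321.7,280.6).

```bash
python3 - <<'E'
from h import *
import pickle
st=pickle.load(open('st2.pkl','rb'));C=cam('wrist',st);T=cam('top');S=cam('scene')
g=(322.6,226);s=(321.7,280.6)
print(onz(C,g,.09),tri((C,g),(T,(230,228.8)),(S,(256.6,314.3))))
print(onz(C,s,.066),tri((C,s),(T,(250,228.8)),(S,(268.6,305.7))))
a=np.radians(5.8);y=np.array([-np.sin(a),np.cos(a)])
print('from saddle',onz(C,s,.066)[:2]+.065*y,'from red',onz(C,(325.5,99.5),.077)[:2]-.108*y)
E
```

```text
[0.53751286 0.37925805 0.09      ] (array([0.53832453, 0.37473419, 0.08383484]), array([0.00301108, 0.00260215, 0.00178918]))
[0.54477738 0.31632887 0.066     ] (array([0.5442294 , 0.3113472 , 0.06203041]), array([0.00330022, 0.00369905, 0.00279788]))
from saddle [0.53820872 0.38099611] from red [0.53718722 0.38253264]
```

```bash
cat > go.py <<'E'
import sys
from h import *
x,y,z,yaw=map(float,sys.argv[1:5]);st=r.read_state();t=np.radians(yaw+90)/2
tgt=Ro.from_quat([np.cos(t),np.sin(t),0,0]);rv=(tgt*Ro.from_quat(st['eef_rot']).inv()).as_rotvec()
print('t',st['time'],'shift',((np.array([x,y,z])-st['ee_pos'])/.1).round(3),'rot',(rv/np.radians(60)).round(4),'F',st['ft_force'].round(1),'w',st['width'].round(4),'q',st['joint_positions'].round(2))
E
python3 go.py 0.5378 0.379 0.064 5.8
```

```text
Traceback (most recent call last):
  File "go.py", line 5, in <module>
    print('t',st['time'],'shift',((np.array([x,y,z])-st['ee_pos'])/.1).round(3),'rot',(rv/np.radians(60)).round(4),'F',st['ft_force'].round(1),'w',st['width'].round(4),'q',st['joint_positions'].round(2))
                                                                                                                                                   ^^^^^^^^^^^^^^^^^
AttributeError: 'float' object has no attribute 'round'
```

```bash
sed -i "s/st\['width'\].round(4)/round(st['width'],4)/" go.py
python3 go.py 0.5378 0.379 0.064 5.8
```

```text
t 3.85 shift [ 0.046 -0.061 -1.877] rot [-0.0162 -0.0032 -0.0172] F [0.6 0.6 0.3] w 0.0872 q [-0.18  0.48 -0.75  1.25  0.31  1.52 -0.76]
```

```bash
python3 -m inch '{"translation":[[0.05,-0.06,-0.3],[0.05,-0.06,-0.6],[0.05,-0.06,-0.9],[0.05,-0.06,-1],[0.05,-0.06,-1]],"rot":[[-0.016,-0.003,-0.017],[-0.016,-0.003,-0.017],[-0.016,-0.003,-0.017],[-0.016,-0.003,-0.017],[-0.016,-0.003,-0.017]],"jaw":[87,87,87,87,87]}'
python3 go.py 0.5378 0.379 0.064 5.8
```

```text
time: 4.35
ee_pos: [0.5392, 0.377, 0.1512]
eef_rot: [0.671, 0.741, -0.001, 0.0]
ft_force: [-0.0, 0.3, 0.6]
width: 0.0869
t 4.35 shift [-0.014  0.02  -0.872] rot [ 0.0013 -0.0009  0.0022] F [-0.   0.3  0.6] w 0.0869 q [-0.17  0.53 -0.73  1.39  0.35  1.35 -0.81]
```

```bash
python3 -m inch '{"translation":[[-0.01,0.02,-0.25],[-0.01,0.02,-0.5],[-0.01,0.02,-0.7],[-0.01,0.02,-0.87],[-0.01,0.02,-0.87],[-0.01,0.02,-0.87]],"rot":[[0,0,0],[0,0,0],[0,0,0],[0,0,0],[0,0,0],[0,0,0]],"jaw":[87,87,87,87,87,87]}'
python3 -m inch '{"translation":[[0,0,0],[0,0,0],[0,0,0],[0,0,0],[0,0,0],[0,0,0],[0,0,0],[0,0,0],[0,0,0],[0,0,0]],"rot":[[0,0,0],[0,0,0],[0,0,0],[0,0,0],[0,0,0],[0,0,0],[0,0,0],[0,0,0],[0,0,0],[0,0,0]],"jaw":[40,20,10,10,10,10,10,10,10,10]}' 40
python3 go.py 0.5378 0.379 0.064 5.8
```

```text
time: 4.95
ee_pos: [0.5389, 0.3793, 0.0656]
eef_rot: [0.671, 0.741, -0.0, 0.0]
ft_force: [0.3, -0.7, 0.3]
width: 0.0872
time: 5.95
ee_pos: [0.5389, 0.3792, 0.0655]
eef_rot: [0.671, 0.741, -0.0, 0.0]
ft_force: [1.5, 0.6, -0.4]
width: 0.0154
t 5.95 shift [-0.011 -0.002 -0.015] rot [0.0005 0.0001 0.0026] F [ 1.5  0.6 -0.4] w 0.0154 q [-0.18  0.6  -0.7   1.48  0.4   1.21 -0.84]
```

```bash
python3 -m inch '{"translation":[[0,0,0],[0,0,0]],"rot":[[0,0,0],[0,0,0]],"jaw":[10,10]}' 40
python3 - <<'E'
from h import *
im=eyes.camera('wrist');im2=eyes.camera('scene')
cv2.imwrite('pics/w3.png',np.hstack([cv2.resize(im[180:420,160:480],(400,300)),cv2.resize(im2[270:390,190:350],(400,300))]))
E
```

```text
time: 6.15
ee_pos: [0.5389, 0.3793, 0.0655]
eef_rot: [0.671, 0.741, -0.0, 0.0]
ft_force: [0.3, 0.3, -0.5]
width: 0.0105
```

View pics/w3.png

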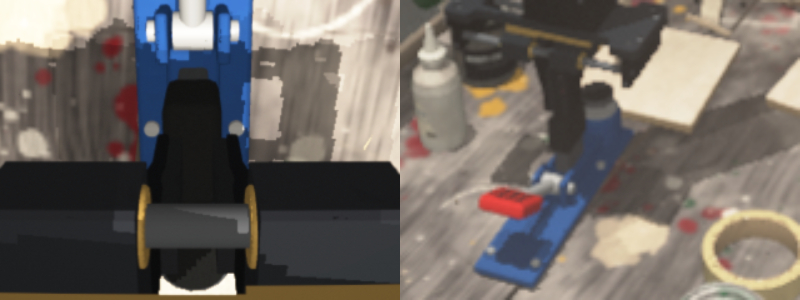

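The fingers look to be at the grip (wrist crop: dark block at (195,150)), yet the width reads 10.5 mm where 22 mm is expected. I'll command full closing and look at the raw image to check.

```bash
python3 -m inch '{"translation":[[0,0,0],[0,0,0],[0,0,0],[0,0,0]],"rot":[[0,0,0],[0,0,0],[0,0,0],[0,0,0]],"jaw":[0,0,0,0]}' 40
python3 -m inch '{"translation":[[0,0,0.1],[0,0,0.2],[0,0,0.2],[0,0,0.2]],"rot":[[0,0,0],[0,0,0],[0,0,0],[0,0,0]],"jaw":[0,0,0,0]}' 40
python3 - <<'E'
from h import *
im=eyes.camera('wrist');im2=eyes.camera('scene')
print(blobs(im2,(0,150,100),(8,255,255),60,(200,270,300,400))[0],blobs(im,(0,150,100),(8,255,255),60)[0])
cv2.imwrite('pics/w4.png',im[40:])
E
```

```text
time: 6.65
ee_pos: [0.5389, 0.3792, 0.0655]
eef_rot: [0.671, 0.741, -0.0, 0.0]
ft_force: [0.8, 0.6, 0.7]
width: 0.0002
time: 7.05
ee_pos: [0.5391, 0.3795, 0.0862]
eef_rot: [0.671, 0.741, 0.0, 0.0]
ft_force: [-0.5, -0.4, 0.2]
width: 0.0005
[(array([233. , 350.9]), array([222, 346,  24,  11, 171], dtype=int32))] [(array([311.1,  53.5]), array([ 262,    9,   98,   94, 7345], dtype=int32)), (array([141.2, 222.4]), array([132, 216,  16,  14,  80], dtype=int32)), (array([547.9, 234.8]), array([535, 230,  24,  14, 122], dtype=int32))]
```

View pics/w4.png

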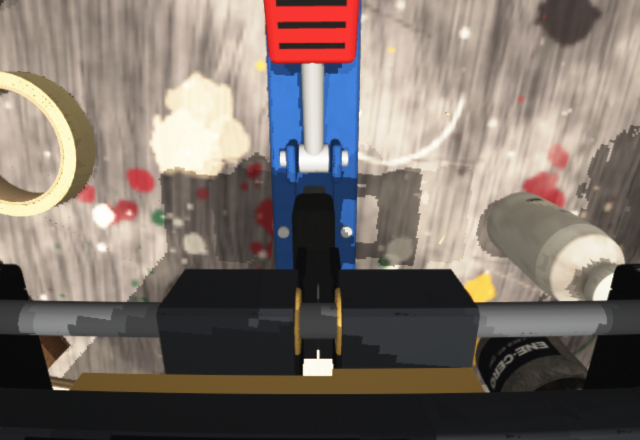

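The fingers closed fully to 0 without resistance, so the grasp missed. I'll make a brightened composite to see where the fingers are relative to the grip.

```bash
python3 - <<'E'
from h import *
st=r.read_state();im=eyes.camera('wrist');s=eyes.camera('scene');t=eyes.camera('top')
C=cam('wrist',st);print('tip px',proj(C,st['ee_pos']-[0,0,.011]),'scene tip',proj(cam('scene'),st['ee_pos']-[0,0,.011]),'grip',proj(cam('scene'),[.5378,.379,.09]),'top tip',proj(cam('top'),st['ee_pos']-[0,0,.011]))
b=lambda x:(255*(x/255.)**.45).astype(np.uint8)
A=b(cv2.resize(im[210:360,260:380],(400,500),interpolation=cv2.INTER_CUBIC));B=b(cv2.resize(s[270:370,220:300],(400,500),interpolation=cv2.INTER_CUBIC))
cv2.imwrite('pics/c5.png',np.hstack([A,B]))
E
```

```text
tip px [317.28019603 277.37176435] scene tip [256.06623326 319.16716228] grip [256.01191933 313.98770828] top tip [228.44012512 229.01860541]
```

View pics/c5.png

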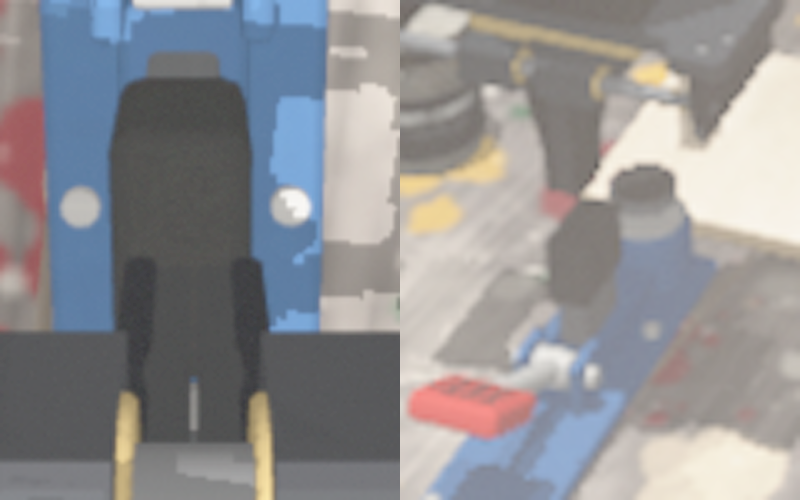

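```bash
python3 - <<'E'
from h import *
st=r.read_state();C=cam('wrist',st);S=cam('scene');T=cam('top')
print(st['ee_pos'],'scenecam',-S[2].T@S[3])
for w in((318,280),(318,288),(318,296)):print(w,tri((C,w),(S,(253,308))))
# grip features from present wrist + scene: top far edge etc (crop px ->img)
cw=lambda x,y:(260+x*.3,210+y*.3);cs=lambda x,y:(220+(x-400)/5,270+y/5)
print('grip +y top edge wrist(183,145?) scene',tri((C,cw(182,85)),(S,cs(578,250))))
for z in(.07,.08,.09):print(z,'wrist y-edge',onz(C,cw(182,145),z),onz(C,cw(182,85),z))
print('scene grip top corners',[onz(S,cs(*p),.09).round(4) for p in((560,205),(617,205),(550,240),(592,235))])
# independent check: where does wrist cam place red & base hole pixel
im=eyes.camera('wrist')
for p in(cw(80,207),cw(291,205)):print('bolts z.012',onz(C,p,.012))
E
```

```text
[0.53872801 0.37908717 0.0851754 ] scenecam [-0.02563405  1.18221886  0.8610459 ]
(318, 280) (array([0.53627312, 0.39402658, 0.11765064]), array([0.00179663, 0.00179663]))
(318, 288) (array([0.53754819, 0.39022911, 0.11520906]), array([0.00057142, 0.00057142]))
(318, 296) (array([0.53882353, 0.38639158, 0.1128406 ]), array([0.0007029, 0.0007029]))
grip +y top edge wrist(183,145?) scene (array([0.53047094, 0.40295728, 0.08978908]), array([0.00584703, 0.00584703]))
0.07 wrist y-edge [0.53602754 0.39130434 0.07      ] [0.5350292  0.40155085 0.07      ]
0.08 wrist y-edge [0.53576862 0.39467284 0.08      ] [0.53481906 0.40441871 0.08      ]
0.09 wrist y-edge [0.53550971 0.39804133 0.09      ] [0.53460892 0.40728656 0.09      ]
scene grip top corners [array([0.5523, 0.3736, 0.09  ]), array([0.5281, 0.3619, 0.09  ]), array([0.5425, 0.3976, 0.09  ]), array([0.5269, 0.386 , 0.09  ])]
bolts z.012 [0.51707246 0.35559226 0.012     ]
bolts z.012 [0.56215397 0.36054445 0.012     ]
```

```bash
python3 -m inch '{"translation":[[0,0,0.3],[0,0,0.6],[0,0,0.6],[0,0,0.6]],"rot":[[0,0,0],[0,0,0],[0,0,0],[0,0,0]],"jaw":[0,0,0,0]}'
python3 - <<'E'
from h import *
st=r.read_state();s=eyes.camera('scene');w=eyes.camera('wrist');C=cam('wrist',st);S=cam('scene')
print(st['ee_pos'],proj(S,st['ee_pos']-[0,0,.011]),proj(C,st['ee_pos']-[0,0,.011]))
g=cv2.cvtColor(s,cv2.COLOR_BGR2GRAY)
for y in range(270,318,2):print(y,g[y,240:276:2])
b=lambda x:(255*(x/255.)**.4).astype(np.uint8)
A=b(cv2.resize(w[230:380,260:380],(400,500),interpolation=cv2.INTER_CUBIC));B=b(cv2.resize(s[240:340,210:290],(400,500),interpolation=cv2.INTER_CUBIC))
cv2.imwrite('pics/c6.png',np.hstack([A,B]))
E
```

```text
time: 7.75
ee_pos: [0.5389, 0.3794, 0.1456]
eef_rot: [0.671, 0.741, 0.0, 0.0]
ft_force: [-0.6, 0.0, -0.4]
width: 0.0002
[0.53893699 0.37935522 0.14563753] [254.229394  298.5662228] [317.26528414 277.37840039]
270 [136 148  70  49  53  54  50  50  49  71 151 147 145 137 134 126 122 134]
272 [144 151 111  49  52  55  49  51  49  98 158 153 143 141 134 122 118 136]
274 [160 166 142  49  54  55  52  50  50 123 152 151 149 144 132 122 122 124]
276 [157 150 144  67  54  55  53  50  49 120 155 149 142 136 123 119 121 123]
278 [167 163 166 113  53  55  53  50  52 125 154 141 133 129 124 124 130 113]
280 [156 165 170 135  50  54  53  51  49  93 144 138 132 130 130 136 127 117]
282 [154 168 180 140  52  55  55  51  51  92 138 130 126 134 143 142 151 168]
284 [155 174 175 137  52  56  53  52  66 131 132 122 129 161 186 187 188 189]
286 [157 144 147 145  83  62  55  57 123 133 122 130 139 151 185 180 196 221]
288 [144 118 137 140 138 131 117 110 133 121 126 133 134 139 154 177 216 219]
290 [122 123 120 133 129 128 130 125 113 120 121 122 126 124 118 211 220 221]
292 [135 108  95 106 125 137 127 
[... 280 characters left out ...]
00 [154 137 135 132 137 149 148 143 136 114  97 198 223 224 224 223 222 223]
302 [165 136 136 133 139 131 136 126 115  97 162 223 220 202 171 172 202 221]
304 [153 130 133 138 130 134 128 111  91 132 223 205  71  65  65  64  64 142]
306 [126 123 131 125 124 111 103  90  88 214 223  90  64  63  61  60  59  65]
308 [136 138 125 127 102  87  87  90 162 215 226  79  57  57  58  58  60  71]
310 [144 137 138 117  97  88  89  81  55  56  66  70  67  68  66  70  73  83]
312 [135 139 130 122 104  92  85  58  55  56  56  56  79  81  81  84  92 110]
314 [138 120 123 127 134 127  69  57  56  56  57  55  92 109 108 107 107 109]
316 [121 122 124 154 147  96  55  55  57  56  57  57  93 112 112 111 109  92]
```

View pics/c6.png

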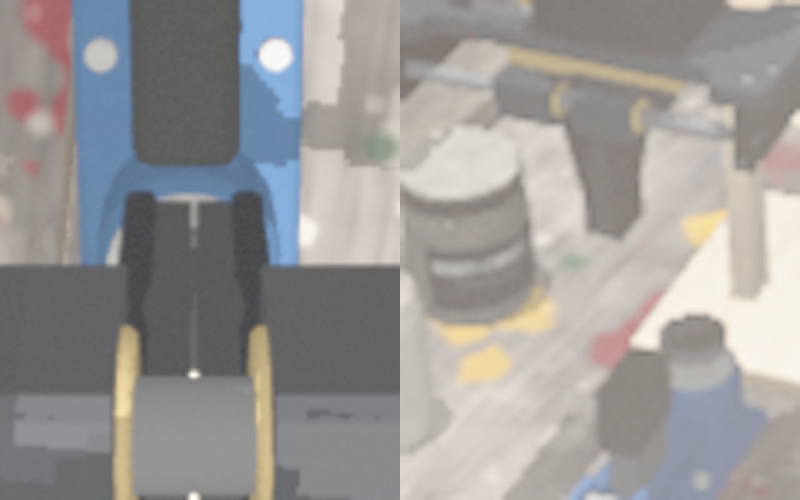

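Clear now: the closed fingertips end at wrist row ~288 and scene (251,286), while the stated tip projects to 277 and (254,299). The jack is untouched at lower right.

```bash
python3 - <<'E'
from h import *
st=r.read_state();C=cam('wrist',st);S=cam('scene');Ri=Ro.from_quat(st['eef_rot']).inv()
for w,s in(((318,288.5),(250.6,286.4)),((318,287),(250.6,287.5)),((318,290),(250.6,285.5))):
    X,e=tri((C,w),(S,s));print(X,e,'tool',Ri.apply(X-st['ee_pos']))
print(st['joint_positions'],st['ft_force'])
E
```

```text
[0.53752976 0.39133683 0.17700657] [2.52306846e-05 2.52306846e-05] tool [ 0.01265933  0.00032137 -0.03290669]
[0.53778681 0.39087022 0.17376292] [0.00031579 0.00031579] tool [ 0.01217512  0.00053657 -0.02966257]
[0.53735661 0.3916091  0.1795882 ] [0.00017711 0.00017711] tool [ 0.01294299  0.00017163 -0.03548856]
[-0.17392798  0.53642827 -0.72459168  1.39872709  0.35548396  1.3412015
 -0.81101414] [ 0.11375275 -0.0508708   0.08779617]
```

The visible fingertips are about 44 mm behind where the text puts them (tool z ≈ -33 mm, not +11), which fits the missed grasp. I'll grasp with the reported TCP about 44 mm lower: open first, then descend while watching the force.

```bash
python3 -m inch '{"translation":[[0,0,0],[0,0,0],[0,0,0],[0,0,0],[0,0,0],[0,0,0],[0,0,0],[0,0,0],[0,0,0],[0,0,0],[0,0,0]],"rot":[[0,0,0],[0,0,0],[0,0,0],[0,0,0],[0,0,0],[0,0,0],[0,0,0],[0,0,0],[0,0,0],[0,0,0],[0,0,0]],"jaw":[60,60,60,60,60,60,60,60,60,60,60]}'
python3 -m inch '{"translation":[[0,0,-0.3],[0,0,-0.6],[0,0,-0.8],[0,0,-0.8],[0,0,-0.8]],"rot":[[0,0,0],[0,0,0],[0,0,0],[0,0,0],[0,0,0]],"jaw":[60,60,60,60,60]}'
python3 -m inch '{"translation":[[0,0,-0.15],[0,0,-0.3],[0,0,-0.45],[0,0,-0.46],[0,0,-0.46]],"rot":[[0,0,0],[0,0,0],[0,0,0],[0,0,0],[0,0,0]],"jaw":[60,60,60,60,60]}'
```

```text
time: 8.95
ee_pos: [0.5384, 0.3787, 0.1442]
eef_rot: [0.671, 0.741, -0.001, 0.0]
ft_force: [0.2, 0.3, 0.3]
width: 0.0597
time: 9.45
ee_pos: [0.5385, 0.3789, 0.0648]
eef_rot: [0.671, 0.741, -0.001, -0.0]
ft_force: [0.7, 0.4, 0.3]
width: 0.0601
time: 9.95
ee_pos: [0.5381, 0.3787, 0.0181]
eef_rot: [0.671, 0.741, -0.002, -0.0]
ft_force: [-0.4, 0.4, -0.1]
width: 0.0598
```

```bash
python3 -m inch '{"translation":[[0,0,0],[0,0,0],[0,0,0],[0,0,0],[0,0,0],[0,0,0],[0,0,0],[0,0,0]],"rot":[[0,0,0],[0,0,0],[0,0,0],[0,0,0],[0,0,0],[0,0,0],[0,0,0],[0,0,0]],"jaw":[10,10,10,10,10,10,10,10]}' 45
python3 go.py 0.5378 0.379 0.02 5.8
```

```text
time: 10.75
ee_pos: [0.5378, 0.3787, 0.018]
eef_rot: [0.671, 0.741, -0.002, -0.0]
ft_force: [-2.6, -0.3, 1.1]
width: 0.0217
t 10.75 shift [0.    0.003 0.02 ] rot [ 0.0021 -0.0029  0.0024] F [-2.6 -0.3  1.1] w 0.0217 q [-0.2   0.65 -0.68  1.52  0.43  1.13 -0.86]
```

Gripped (21.7 mm). Lifting.

```bash
python3 -m inch '{"translation":[[0,0,0.1],[0,0,0.3],[0,0,0.6],[0,0,0.9],[0,0,1],[0,0,1]],"rot":[[0,0,0],[0,0,0],[0,0,0],[0,0,0],[0,0,0],[0,0,0]],"jaw":[10,10,10,10,10,10]}' 50
python3 -m inch '{"translation":[[0,0,0.3],[0,0,0.6],[0,0,0.9],[0,0,1],[0,0,1]],"rot":[[0,0,0],[0,0,0],[0,0,0],[0,0,0],[0,0,0]],"jaw":[10,10,10,10,10]}'
python3 -m inch '{"translation":[[0,0,0.3],[0,0,0.5],[0,0,0.5],[0,0,0.5]],"rot":[[0,0,0],[0,0,0],[0,0,0],[0,0,0]],"jaw":[10,10,10,10]}'
python3 go.py 0.671 -0.042 0.265 -10
```

```text
time: 11.35
ee_pos: [0.5384, 0.379, 0.1191]
eef_rot: [0.671, 0.741, -0.001, -0.0]
ft_force: [0.8, -0.3, -8.0]
width: 0.0218
time: 11.85
ee_pos: [0.5385, 0.3792, 0.2186]
eef_rot: [0.671, 0.741, -0.001, 0.0]
ft_force: [-0.5, -0.3, -7.0]
width: 0.0217
time: 12.25
ee_pos: [0.5382, 0.3788, 0.2659]
eef_rot: [0.671, 0.741, -0.002, -0.0]
ft_force: [-0.5, -0.1, -7.5]
width: 0.0214
t 12.25 shift [ 1.328 -4.208 -0.009] rot [ 0.0024 -0.0032 -0.2609] F [-0.5 -0.1 -7.5] w 0.0214 q [-0.19  0.48 -0.74  1.21  0.32  1.57 -0.78]
```

```bash
python3 -m inch '{"translation":[[0.1,-0.25,0],[0.2,-0.55,0],[0.3,-0.9,0],[0.3,-0.9,0]],"rot":[[0,0,-0.02],[0,0,-0.04],[0,0,-0.05],[0,0,-0.05]],"jaw":[10,10,10,10]}'
python3 -m inch '{"translation":[[0.1,-0.3,0],[0.2,-0.6,0],[0.3,-0.9,0],[0.3,-0.9,0]],"rot":[[0,0,-0.02],[0,0,-0.04],[0,0,-0.05],[0,0,-0.05]],"jaw":[10,10,10,10]}'
python3 -m inch '{"translation":[[0.1,-0.3,0],[0.2,-0.6,0],[0.3,-0.9,0],[0.3,-0.9,0]],"rot":[[0,0,-0.02],[0,0,-0.04],[0,0,-0.05],[0,0,-0.05]],"jaw":[10,10,10,10]}'
python3 -m inch '{"translation":[[0.1,-0.3,0],[0.2,-0.6,0],[0.3,-0.9,0],[0.3,-0.9,0]],"rot":[[0,0,-0.02],[0,0,-0.04],[0,0,-0.05],[0,0,-0.05]],"jaw":[10,10,10,10]}'
python3 go.py 0.671 -0.042 0.265 -10
```

```text
time: 12.65
ee_pos: [0.571, 0.2811, 0.2627]
eef_rot: [0.694, 0.72, -0.005, 0.001]
ft_force: [0.8, -1.2, -6.9]
width: 0.0216
time: 13.05
ee_pos: [0.6028, 0.1839, 0.2595]
eef_rot: [0.716, 0.699, -0.007, 0.002]
ft_force: [-0.8, -0.9, -6.0]
width: 0.0218
time: 13.45
ee_pos: [0.6338, 0.0868, 0.2564]
eef_rot: [0.736, 0.676, -0.01, 0.002]
ft_force: [-0.3, -0.8, -7.7]
width: 0.0216
time: 13.85
ee_pos: [0.6647, -0.0112, 0.2539]
eef_rot: [0.757, 0.653, -0.012, 0.003]
ft_force: [0.0, -1.1, -7.8]
width: 0.0218
t 13.85 shift [ 0.063 -0.308  0.111] rot [ 0.0192 -0.0145 -0.0264] F [ 0.  -1.1 -7.8] w 0.0218 q [ 0.32  0.47 -0.57  1.21  0.27  1.55 -0.36]
```

```bash
python3 -m inch '{"translation":[[0.06,-0.31,-0.2],[0.06,-0.31,-0.5],[0.06,-0.31,-0.8],[0.06,-0.31,-0.9],[0.06,-0.31,-0.9]],"rot":[[0.019,-0.0145,-0.026],[0.019,-0.0145,-0.026],[0.019,-0.0145,-0.026],[0.019,-0.0145,-0.026],[0.019,-0.0145,-0.026]],"jaw":[10,10,10,10,10]}'
python3 -m inch '{"translation":[[0,0,-0.3],[0,0,-0.6],[0,0,-0.9],[0,0,-0.95],[0,0,-0.95]],"rot":[[0,0,0],[0,0,0],[0,0,0],[0,0,0],[0,0,0]],"jaw":[10,10,10,10,10]}'
python3 go.py 0.671 -0.042 0.025 -10
python3 - <<'E'
from h import *
import pickle
st=r.read_state();w=eyes.camera('wrist');t=eyes.camera('top');s=eyes.camera('scene')
cv2.imwrite('pics/w7.png',w);cv2.imwrite('pics/t7.png',t);cv2.imwrite('pics/s7.png',s);pickle.dump(st,open('st7.pkl','wb'))
C=cam('wrist',st);z0=st['ee_pos'][2]-.018
R=[blobs(i,(0,150,100),(8,255,255),60,q)[0] for i,q in((w,(240,0,400,200)),(s,(230,180,340,320)),(t,(300,160,400,240)))]
print(R)
b=R[0][0][0];print('red',onz(C,b,.077+z0),tri((C,b),(cam('scene'),R[1][0][0]),(cam('top'),R[2][0][0])))
e=st['ee_pos'];a=np.radians(-10);print('pred red',e[:2]+.108*np.array([-np.sin(a),np.cos(a)]),z0+.077)
A=cv2.resize(w[20:320,200:440],(400,500));B=cv2.resize(s[150:250,270:350],(400,500),interpolation=cv2.INTER_CUBIC)
cv2.imwrite('pics/c7.png',np.hstack([A,B]))
E
```

```text
time: 14.35
ee_pos: [0.6694, -0.0425, 0.1615]
eef_rot: [0.766, 0.643, -0.002, -0.001]
ft_force: [-0.4, -0.5, -6.6]
width: 0.0212
time: 14.85
ee_pos: [0.6698, -0.0424, 0.0673]
eef_rot: [0.766, 0.643, -0.001, -0.001]
ft_force: [0.8, 0.7, -4.9]
width: 0.0216
t 14.85 shift [ 0.012  0.004 -0.423] rot [-0.0001 -0.0038 -0.0004] F [ 0.8  0.7 -4.9] w 0.0216 q [ 0.37  0.58 -0.54  1.44  0.31  1.2  -0.38]
[[(array([316.1,  43.2]), array([  242,     0,   148,    92, 10599], dtype=int32))], [(array([266.8, 228.8]), array([258, 225,  19,   8,  88], dtype=int32))], [(array([321.5, 179.9]), array([316, 173,  13,  15, 136], dtype=int32))]]
red [0.68782157 0.06090145 0.12634841] (array([0.69156465, 0.06487042, 0.12203178]), array([0.0048049 , 0.00348008, 0.0015702 ]))
pred red [0.68858665 0.0639974 ] 0.12634841023007704
```

View pics/c7.png

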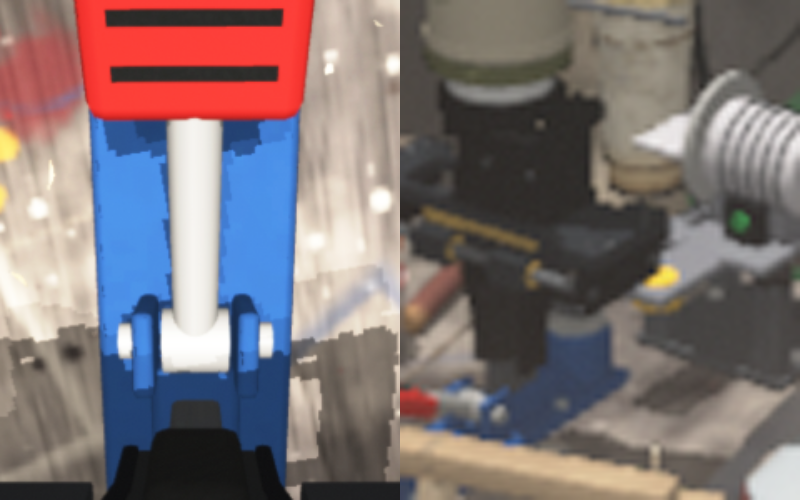

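Jack held straight; in the scene crop, saddle (585,325) and lug (660,280) are still apart. Lowering to about 4 mm above the bench, then sliding in.

```bash
python3 -m inch '{"translation":[[0.01,0,-0.15],[0.01,0,-0.3],[0.01,0,-0.42],[0.01,0,-0.44],[0.01,0,-0.44]],"rot":[[0,-0.004,0],[0,-0.004,0],[0,-0.004,0],[0,-0.004,0],[0,-0.004,0]],"jaw":[10,10,10,10,10]}'
python3 go.py 0.6559 -0.128 0.0225 -10
```

```text
time: 15.5
ee_pos: [0.6715, -0.0423, 0.0242]
eef_rot: [0.766, 0.643, 0.001, 0.001]
ft_force: [-0.4, -0.5, -6.3]
width: 0.0217
t 15.5 shift [-0.156 -0.857 -0.017] rot [-0.0002  0.0021 -0.0003] F [-0.4 -0.5 -6.3] w 0.0217 q [ 0.37  0.63 -0.52  1.48  0.33  1.12 -0.39]
```

```bash
python3 -m inch '{"translation":[[-0.035,-0.2,-0.015],[-0.075,-0.4,-0.015],[-0.11,-0.6,-0.015],[-0.145,-0.8,-0.015],[-0.155,-0.86,-0.015],[-0.155,-0.86,-0.015]],"rot":[[0,0.002,0],[0,0.002,0],[0,0.002,0],[0,0.002,0],[0,0.002,0],[0,0.002,0]],"jaw":[10,10,10,10,10,10]}'
python3 go.py 0.6559 -0.128 0.0185 -10
python3 - <<'E'
from h import *
st=r.read_state();w=eyes.camera('wrist');cv2.imwrite('pics/w8.png',w);t=eyes.camera('top');cv2.imwrite('pics/t8.png',t)
print([b for b in blobs(t,(22,120,130),(34,255,255),8,(370,160,470,230))[0]],[b for b in blobs(t,(0,150,100),(8,255,255),60,(300,160,400,240))[0]])
E
```

```text
time: 16.1
ee_pos: [0.6562, -0.1296, 0.0232]
eef_rot: [0.767, 0.642, 0.0, 0.0]
ft_force: [-0.6, -0.9, -6.7]
width: 0.0214
t 16.1 shift [-0.003  0.016 -0.047] rot [0.0004 0.0008 0.0016] F [-0.6 -0.9 -6.7] w 0.0214 q [ 0.49  0.62 -0.51  1.49  0.32  1.12 -0.26]
[] [(array([346.8, 187.6]), array([342, 181,  11,  14, 126], dtype=int32))]
```

```bash
python3 -m inch '{"translation":[[0,0.015,-0.02],[0,0.015,-0.045],[0,0.015,-0.05],[0,0.015,-0.05]],"rot":[[0,0,0],[0,0,0],[0,0,0],[0,0,0]],"jaw":[10,10,10,10]}'
python3 - <<'E'
from h import *
st=r.read_state();t=eyes.camera('top');s=eyes.camera('scene');T=cam('top');S=cam('scene')
a=blobs(t,(0,150,100),(8,255,255),60,(300,160,400,240))[0];b=blobs(s,(0,150,100),(8,255,255),30,(230,170,340,260))[0];print(a,b)
y=np.array([np.sin(np.radians(10)),np.cos(np.radians(10))])
p=onz(T,a[0][0],.077)[:2];p0=onz(T,(195.1,232.6),.077)[:2];y0=np.array([-np.sin(np.radians(5.8)),np.cos(np.radians(5.8))])
print('red',p,'origin',p-.108*y,'saddle',p-.173*y,'| first origin by same',p0-.108*y0)
print(st['ee_pos'],st['ft_force'])
if b:print(tri((T,a[0][0]),(S,b[0][0])))
E
```

```text
time: 16.6
ee_pos: [0.6567, -0.1243, 0.0182]
eef_rot: [0.765, 0.644, 0.001, -0.0]
ft_force: [-0.7, 1.0, -5.9]
width: 0.0216
[(array([345.6, 188. ]), array([341, 182,  11,  14, 122], dtype=int32))] [(array([285.7, 232.3]), array([278, 229,  17,   7,  73], dtype=int32))]
red [ 0.67660618 -0.0155646 ] origin [ 0.65785218 -0.12192384] saddle [ 0.64656505 -0.18593634] | first origin by same [0.53800969 0.38156831]
[ 0.65672134 -0.12433104  0.01822218] [-0.69437694  1.01057402 -5.87355846]
(array([ 0.6790304 , -0.01543951,  0.07228321]), array([0.00110819, 0.00110819]))
```

```bash
python3 -m inch '{"translation":[[-0.01,-0.04,0.02],[-0.01,-0.045,0.02],[-0.01,-0.045,0.01],[-0.01,-0.045,0]],"rot":[[0,0,0],[0,0,0],[0,0,0],[0,0,0]],"jaw":[10,10,10,10]}'
python3 go.py 0.6559 -0.1285 0.016 -10
```

```text
time: 17.1
ee_pos: [0.6555, -0.1298, 0.018]
eef_rot: [0.766, 0.643, 0.001, -0.0]
ft_force: [-0.3, 2.0, -1.8]
width: 0.0215
t 17.1 shift [ 0.004  0.013 -0.02 ] rot [-0.001   0.0009 -0.0012] F [-0.3  2.  -1.8] w 0.0215 q [ 0.49  0.62 -0.51  1.5   0.32  1.11 -0.25]
```

```bash
python3 -m inch '{"translation":[[0.003,0.01,-0.01],[0.003,0.01,-0.01]],"rot":[[0,0,0],[0,0,0]],"jaw":[10,10]}'
python3 -m inch '{"translation":[[0,0,0],[0,0,0],[0,0,0],[0,0,0],[0,0,0],[0,0,0]],"rot":[[0,0,0],[0,0,0],[0,0,0],[0,0,0],[0,0,0],[0,0,0]],"jaw":[30,50,50,50,50,50]}'
python3 - <<'E'
from h import *
t=eyes.camera('top');T=cam('top')
a=blobs(t,(0,150,100),(8,255,255),60,(300,160,400,240))[0];print(a)
y=np.array([np.sin(np.radians(10)),np.cos(np.radians(10))]);p=onz(T,a[0][0],.077)[:2]
print('red',p,'origin',p-.108*y,'saddle',p-.173*y)
E
```

```text
time: 17.3
ee_pos: [0.6556, -0.1298, 0.018]
eef_rot: [0.766, 0.643, 0.0, 0.0]
ft_force: [-5.2, -2.1, 3.1]
width: 0.0213
time: 17.9
ee_pos: [0.6556, -0.1297, 0.018]
eef_rot: [0.766, 0.643, 0.0, 0.0]
ft_force: [0.1, 0.2, 0.0]
width: 0.0495
[(array([347.4, 188.5]), array([342, 182,  12,  14, 126], dtype=int32))]
red [ 0.67478808 -0.02164018] origin [ 0.65603408 -0.12799942] saddle [ 0.64474695 -0.19201192]
```

```bash
python3 -m inch '{"translation":[[0,0,0.3],[0,0,0.6],[0,0,0.9],[0,0,1],[0,0,1]],"rot":[[0,0,0],[0,0,0],[0,0,0],[0,0,0],[0,0,0]],"jaw":[50,50,50,50,50]}'
python3 -m inch '{"translation":[[0.05,0.2,0.3],[0.1,0.5,0.6],[0.15,0.8,0.9],[0.15,0.8,0.9],[0.15,0.8,0.9]],"rot":[[0,0,0],[0,0,0],[0,0,0],[0,0,0],[0,0,0]],"jaw":[50,50,50,50,50]}'
python3 - <<'E'
from h import *
import pickle
st=r.read_state();w=eyes.camera('wrist');cv2.imwrite('pics/w9.png',w);pickle.dump(st,open('st9.pkl','wb'));t=eyes.camera('top');cv2.imwrite('pics/t9.png',t)
C=cam('wrist',st);T=cam('top')
for n,lo,hi,z in(('red',(0,150,100),(8,255,255),.077),('yel',(20,100,60),(36,255,255),.0935)):
  for b in blobs(w,lo,hi,100)[0]:print(n,b,onz(C,b[0],z))
g=cv2.cvtColor(w,cv2.COLOR_BGR2GRAY)
L=cv2.createLineSegmentDetector(0).detect(g)[0][:,0]
for l in L:
    if np.hypot(l[2]-l[0],l[3]-l[1])<40 or l[1]>300:continue
    a,b=onz(C,l[:2],.012),onz(C,l[2:],.012);d=b-a;an=(np.degrees(np.arctan2(d[1],d[0]))+180)%180
    if abs(an-80)<6: print(l.round(0),a[:2].round(3),b[:2].round(3),an.round(1))
cv2.imwrite('pics/c9.png',w[0:400,100:560])
E
```

```text
time: 18.45
ee_pos: [0.6565, -0.1298, 0.1194]
eef_rot: [0.766, 0.643, 0.001, 0.001]
ft_force: [-0.3, 0.1, -0.2]
width: 0.0501
time: 18.95
ee_pos: [0.6714, -0.0491, 0.2081]
eef_rot: [0.765, 0.644, 0.0, 0.001]
ft_force: [0.5, -1.3, -0.9]
width: 0.05
red (array([618.2,  37.3]), array([ 585,    0,   55,   87, 3296], dtype=int32)) [0.92399722 0.05675848 0.077     ]
red (array([535.9,  34. ]), array([517,  24,  46,  23, 305], dtype=int32)) [0.85926212 0.06799984 0.077     ]
red (array([314.5, 185.8]), array([ 288,  165,   53,   45, 1984], dtype=int32)) [ 0.67488889 -0.01750685  0.077     ]
red (array([ 40.6, 270.4]), array([   0,  187,  132,  152, 6618], dtype=int32)) [ 0.42084809 -0.04892439  0.077     ]
yel (array([233.7,   8.2]), array([224,   0,  22,  26, 282], dtype=int32)) [0.64155555 0.11703834 0.0935    ]
yel (array([205.4, 103.3]), array([201,  97,  10,  13, 107], dtype=int32)) [0.6068769  0.05897671 0.0935    ]
yel (array([231.8, 125.3]), array([225, 120,  14,  12, 123], dtype=int32)) [0.6225147  0.04025384 0.0935    ]
yel (array([314.4, 384.2]), array([299, 378,  31,  15, 389], dtype=int32)) [ 0.64380655 -0.19427355  0.0935    ]
[263. 291. 262. 342.] [ 0.6   -0.128] [ 0.585 -0.189] 76.3
[346. 137. 345. 194.] [0.711 0.013] [ 0.701 -0.041] 79.7
[285. 198. 283. 151.] [ 0.641 -0.034] [0.649 0.011] 80.6
[310. 210. 305. 266.] [ 0.664 -0.05 ] [ 0.649 -0.108] 75.6
[345. 199. 343. 341.] [ 0.7   -0.046] [ 0.674 -0.203] 80.6
[342. 112. 337.  37.] [0.711 0.037] [0.716 0.101] 85.5
[121. 207. 146. 307.] [ 0.477 -0.014] [ 0.469 -0.126] 85.7
[386. 217. 384. 259.] [ 0.738 -0.07 ] [ 0.731 -0.115] 80.5
[287. 298. 285. 204.] [ 0.623 -0.141] [ 0.64  -0.041] 80.4
[385. 119. 383.  78.] [0.749 0.023] [0.752 0.06 ] 85.5
[196. 116. 187.  66.] [0.574 0.057] [0.578 0.101] 85.7
[201. 158. 195. 117.] [0.569 0.018] [0.573 0.056] 84.2
```

View pics/c9.png

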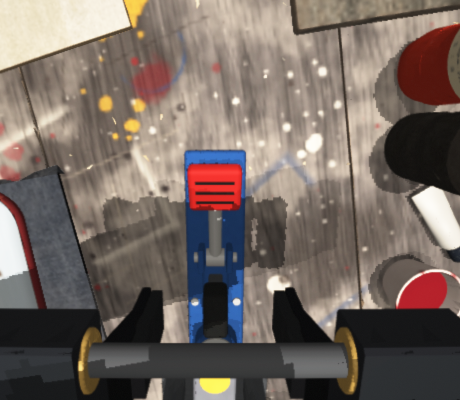

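Jack placed straight: blue base between columns 286 and 345, red pad at (314,186), yellow dot at (315,384) in line with it. Closing the fingers and going above the red pad.

```bash
python3 -m inch '{"translation":[[0.03,0.25,-0.2],[0.03,0.25,-0.5],[0.03,0.25,-0.7],[0.03,0.25,-0.7],[0.03,0.25,-0.7],[0.03,0.25,-0.7],[0.03,0.25,-0.7],[0.03,0.25,-0.7],[0.03,0.25,-0.7],[0.03,0.25,-0.7]],"rot":[[0,0,0],[0,0,0],[0,0,0],[0,0,0],[0,0,0],[0,0,0],[0,0,0],[0,0,0],[0,0,0],[0,0,0]],"jaw":[0,0,0,0,0,0,0,0,0,0]}'
python3 go.py 0.6744 -0.0230 0.062 -10
```

```text
time: 20.05
ee_pos: [0.6737, -0.0263, 0.1373]
eef_rot: [0.766, 0.642, -0.0, 0.001]
ft_force: [-0.2, -0.5, -1.5]
width: 0.0006
t 20.05 shift [ 0.007  0.033 -0.753] rot [0.0018 0.0003 0.0008] F [-0.2 -0.5 -1.5] w 0.0006 q [ 0.36  0.53 -0.56  1.37  0.29  1.32 -0.38]
```

```bash
python3 -m inch '{"translation":[[0.01,0.03,-0.3],[0.01,0.03,-0.6],[0.01,0.03,-0.75],[0.01,0.03,-0.75],[0.01,0.03,-0.75]],"rot":[[0,0,0],[0,0,0],[0,0,0],[0,0,0],[0,0,0]],"jaw":[0,0,0,0,0]}'
python3 -m inch '{"translation":[[0,0,-0.05],[0,0,-0.1],[0,0,-0.15],[0,0,-0.15]],"rot":[[0,0,0],[0,0,0],[0,0,0],[0,0,0]],"jaw":[0,0,0,0]}'
python3 go.py 0.6772 -0.0108 0.004 -10
```

```text
time: 20.55
ee_pos: [0.6753, -0.0233, 0.0633]
eef_rot: [0.766, 0.642, -0.0, 0.001]
ft_force: [0.4, -0.1, 0.4]
width: 0.0002
time: 20.95
ee_pos: [0.6752, -0.0234, 0.0479]
eef_rot: [0.766, 0.642, -0.0, 0.001]
ft_force: [0.7, -0.3, 1.7]
width: 0.0003
t 20.95 shift [ 0.02   0.126 -0.439] rot [0.0017 0.001  0.0009] F [ 0.7 -0.3  1.7] w 0.0003 q [ 0.35  0.61 -0.54  1.45  0.33  1.17 -0.42]
```

```bash
python3 -m inch '{"translation":[[0.005,0.02,-0.05],[0.01,0.045,-0.1],[0.012,0.07,-0.15],[0.015,0.09,-0.2],[0.015,0.1,-0.25],[0.015,0.1,-0.25]],"rot":[[0,0,0],[0,0,0],[0,0,0],[0,0,0],[0,0,0],[0,0,0]],"jaw":[0,0,0,0,0,0]}'
python3 - <<'E'
from h import *
t=eyes.camera('top');s=eyes.camera('scene');T=cam('top');S=cam('scene')
print([b for b in blobs(t,(0,150,100),(8,255,255),20,(300,160,400,240))[0]],[b for b in blobs(t,(22,120,130),(34,255,255),8,(370,160,470,230))[0]])
print([b for b in blobs(s,(0,150,100),(8,255,255),20,(230,170,340,260))[0]],[b for b in blobs(s,(22,120,130),(34,255,255),8,(300,150,370,240))[0]])
E
python3 go.py 0.6772 -0.0108 0.004 -10
```

```text
time: 21.55
ee_pos: [0.6771, -0.0142, 0.0226]
eef_rot: [0.767, 0.642, -0.0, 0.002]
ft_force: [1.2, -3.3, 5.4]
width: 0.0006
[] [(array([399.4, 194.4]), array([396, 191,   8,   8,  54], dtype=int32))]
[] [(array([321., 202.]), array([317, 201,   9,   3,  23], dtype=int32))]
t 21.65 shift [ 0.001  0.035 -0.192] rot [0.0028 0.0017 0.0016] F [ 0.4 -4.4  5.6] w 0.0003 q [ 0.33  0.64 -0.53  1.47  0.34  1.13 -0.44]
```

```bash
python3 -m inch '{"translation":[[0,0.015,-0.05],[0,0.025,-0.1],[0,0.03,-0.15],[0,0.03,-0.19],[0,0.03,-0.19]],"rot":[[0,0,0],[0,0,0],[0,0,0],[0,0,0],[0,0,0]],"jaw":[0,0,0,0,0]}'
python3 -m inch '{"translation":[[0,0,-0.03],[0,0,-0.06],[0,0,-0.06],[0,0,-0.06]],"rot":[[0,0,0],[0,0,0],[0,0,0],[0,0,0]],"jaw":[0,0,0,0]}'
python3 - <<'E'
from h import *
s=eyes.camera('scene');t=eyes.camera('top')
print([b for b in blobs(t,(22,120,130),(34,255,255),8,(370,160,470,230))[0]])
print([b for b in blobs(s,(22,120,130),(34,255,255),8,(300,150,370,240))[0]])
E
python3 go.py 0.6772 -0.0108 0.004 -10
```

```text
time: 22.15
ee_pos: [0.6779, -0.0125, 0.0084]
eef_rot: [0.767, 0.642, -0.0, 0.003]
ft_force: [-14.7, -4.9, 34.7]
width: 0.0007
time: 22.55
ee_pos: [0.6781, -0.0125, 0.0077]
eef_rot: [0.767, 0.642, -0.001, 0.004]
ft_force: [-21.6, -2.4, 46.3]
width: 0.0008
[(array([400.2, 193.7]), array([396, 190,   9,   8,  55], dtype=int32))]
[(array([321.1, 199.1]), array([318, 198,   7,   3,  17], dtype=int32))]
t 22.65 shift [-0.009  0.018 -0.037] rot [0.0069 0.0039 0.0029] F [-20.5  -3.5  44.9] w 0.0005 q [ 0.32  0.65 -0.53  1.48  0.36  1.1  -0.46]
```

```bash
python3 -m inch '{"translation":[[-0.01,0,-0.02],[-0.01,0,-0.02],[-0.01,0,-0.02],[-0.01,0,-0.02]],"rot":[[0.007,0.004,0.003],[0.007,0.004,0.003],[0.007,0.004,0.003],[0.007,0.004,0.003]],"jaw":[0,0,0,0]}'
python3 - <<'E'
from h import *
s=eyes.camera('scene');t=eyes.camera('top');cv2.imwrite('pics/s12.png',s);cv2.imwrite('pics/t12.png',t)
S=cam('scene');T=cam('top')
a=blobs(t,(22,120,130),(34,255,255),8,(370,160,470,230))[0];b=blobs(s,(22,120,130),(34,255,255),8,(300,150,370,240))[0];print(a,b)
print('before',tri((T,(398.5,195.2)),(S,(320.7,204.5))),'now',tri((T,a[0][0]),(S,b[0][0])))
for dz in(.0935,.1035,.1095,.1125):print(dz,proj(T,[.645,-.19,dz]),proj(S,[.645,-.19,dz]))
# red pad seen?
for n,i,q in(('s',s,(230,170,340,270)),('t',t,(300,150,400,250))):print(n,blobs(i,(0,130,60),(8,255,255),5,q)[0])
E
python3 go.py 0.6772 -0.0108 0.004 -10
```

```text
time: 23.05
ee_pos: [0.6777, -0.0124, 0.009]
eef_rot: [0.766, 0.643, 0.0, 0.001]
ft_force: [-10.9, -1.3, 26.4]
width: 0.0007
[(array([400.1, 193.8]), array([396, 190,   9,   9,  57], dtype=int32))] [(array([321.2, 199.4]), array([318, 198,   8,   3,  17], dtype=int32))]
before (array([ 0.6457807 , -0.19059174,  0.09463627]), array([0.0010645, 0.0010645])) now (array([ 0.64550532, -0.19321738,  0.11203524]), array([0.00075971, 0.00075971]))
0.0935 [398.16671499 195.21921894] [321.15722276 205.00082352]
0.1035 [398.64157052 194.42683258] [321.14538858 202.24215285]
0.1095 [398.92925231 193.9467958 ] [321.13825838 200.57899852]
0.1125 [399.07388088 193.70546727] [321.13468489 199.74517086]
s [(array([285.5, 249.1]), array([282, 248,   8,   3,  17], dtype=int32))]
t [(array([317.1, 205.9]), array([315, 203,   4,   7,  18], dtype=int32))]
t 23.15 shift [-0.005  0.016 -0.05 ] rot [ 0.0006  0.0014 -0.    ] F [-9.8 -1.5 28.1] w 0.0002 q [ 0.32  0.66 -0.53  1.47  0.35  1.11 -0.45]
```

```bash
python3 -m inch '{"translation":[[-0.01,0,-0.04],[-0.01,0,-0.04],[-0.01,0,-0.04],[-0.01,0,-0.04],[-0.01,0,-0.04],[-0.01,0,-0.04]],"rot":[[0,0.001,0],[0,0.001,0],[0,0.001,0],[0,0.001,0],[0,0.001,0],[0,0.001,0]],"jaw":[0,0,0,0,0,0]}'
python3 - <<'E'
from h import *
s=eyes.camera('scene');t=eyes.camera('top');S=cam('scene');T=cam('top')
a=blobs(t,(22,120,130),(34,255,255),8,(370,160,470,230))[0];b=blobs(s,(22,120,130),(34,255,255),8,(300,150,370,240))[0]
print(a,b,'now',tri((T,a[0][0]),(S,b[0][0])))
t0=cv2.imread('pics/top0.png')
# bystanders unmoved? mean abs diff in small regions
for n,(x,y) in dict(glue=(231,187),jar=(264,181),tape=(223,293),block=(267,305)).items():
    print(n,np.abs(t[y-16:y+16,x-16:x+16].astype(int)-t0[y-16:y+16,x-16:x+16]).mean().round(1))
E
python3 go.py 0.6772 -0.0108 0.004 -10
```

```text
time: 23.75
ee_pos: [0.6778, -0.0125, 0.0088]
eef_rot: [0.766, 0.643, 0.001, 0.002]
ft_force: [-10.8, -2.5, 30.2]
width: 0.0006
[(array([400.1, 193.8]), array([396, 190,   9,   9,  57], dtype=int32))] [(array([321.2, 199.4]), array([318, 198,   8,   3,  17], dtype=int32))] now (array([ 0.64550532, -0.19321738,  0.11203524]), array([0.00075971, 0.00075971]))
glue 2.1
jar 2.2
tape 2.0
block 1.9
t 23.85 shift [-0.006  0.016 -0.048] rot [0.0015 0.0028 0.0002] F [-10.5  -2.8  30.3] w 0.0007 q [ 0.32  0.65 -0.53  1.47  0.35  1.11 -0.45]
```

Holding at 30 N with no further travel, so the handle is on its stop. The pad mark is up 17 mm (expected about 16) and the bystanders haven't moved. Handing in.

```bash
python3 -c "
from bench import r
print(r.close_job());print(r.read_state()['ft_force'])"
```

```text
the job is handed in; nothing more can be done
None
the job is handed in; nothing more can be done
```

The jack is under the sander's lift pad, and I handed the job in at about 24 s with the closed fingers still holding its handle down. I carried the jack over the plane stand, slid it in under the lug, let go, and then pressed the red pad along its arc.

**Last checks**
- **Position:** before pressing, the saddle measured within about 2 mm of the lift pad's centre. The jack's yaw was about -9.5°, against about -10° for the sander.
- **Lift:** the yellow dot rose about 17 mm, where about 16 mm was expected, and it did not change with a little more push.
- **Handle:** it sits at a hard stop under about 30 N. I take that as fully down; I could not read the handle angle itself.
- **Other things:** the glue, jar, tape and block look unchanged in the top view.

**What failed or disagreed**
- **First grasp:** it closed on nothing, because the fingertips measured about 44 mm further back than the text states. The second grasp, 44 mm lower, held at 22 mm.
- **Grip position:** the cameras disagreed by up to about 8 mm on the jack grip's y. I relied on the wrist view and checked it against the red pad in the top view.
- **Force:** the press briefly reached about 46 N through the fingertips before I eased it. A sideways force of about 10 N remained on the tool at the end.

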